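# Show the lower culture dish to the inspection camera

## Task

Two closed Petri dishes are stacked on the bench. Lift off the upper one, keep it level, and set it on the small round pad of the raised dish stand; then pick up the lower dish and hold it up, right way up but tilted, so that its underside squarely faces the lens of the small inspection camera, centred on the camera's line of sight and about 12 cm in front of the lens. Finish while still holding it there, motionless and touching nothing else; do not shift the camera or the dropper bottle, carton and jar nearby.

Things in the scene. Friction and masses are not known exactly. Their poses are not given: they have to be found in the camera images.
- dish_upper: the upper dish of the stack: closed round glass Petri dish with a pink layer, 45 g, rim 59 mm across where it is gripped (62 mm over the lid's edge), 14 mm high; it rests directly on the lower dish, its underside 14 mm above the bench. Origin: centre of its underside; z is its axis, up through the lid. Grip across the rim with the fingertips above the lower dish's top.
- dish_lower: the lower dish of the stack, the one to show: same shape and size (59 mm across, 14 mm high, 45 g), with a cream-coloured layer; it stands flat on the bench. Origin: centre of its underside; z is its axis, up through the lid.
- dish_stand: fixed steel stand: round foot 72 mm across, thin stem (a clamp collar 18 mm across on it), small white-faced pad on top. Origin: centre of the foot's underside, on the bench; z up.
- stand_pad (a point): centre of the top face of the stand's round level pad, 36 mm across, 70 mm above the bench (narrower than the dish, which overhangs it by about 12 mm all round)
- inspection_camera: foot of the small fixed inspection camera: plate 95 x 100 x 10 mm with two uprights to 96 mm height that carry the grey camera head between them. Origin: on the bench under the fork pin (the plate reaches from x = -43 to +53 mm); the camera faces its -x side.
- camera_tilt (a joint): upward tilt of the camera head about the fork pin, 75 mm above the bench, in rad: 0 looks level, along the foot's -x; larger looks more steeply upward (0.9 to 1.2 at the start). Stiff hinge: leave it as it is.
- camera_lens (a point): centre of the lens's front face, 45 mm from the fork pin; turns with the camera head. The camera looks along this frame's -x axis (up and away from the camera, towards the robot's side); its y axis is level. The shown dish's underside centre belongs at (-0.12, 0, 0) m in this frame with the dish's z axis along this frame's -x.
- microscope: large fixed white microscope on the left of the bench, an obstacle: some 270 mm long (x -100 to +170 mm), 200 mm wide, over 290 mm tall, its eyepieces overhanging farther towards -x; an arm that starts beside it should draw back towards its base before swinging over to the work. Origin: on the bench under its stage; the foot's front faces -x.
- dropper: bystander: amber dropping bottle with rubber bulb, 36 mm across, 104 mm high; origin: centre of its underside
- carton: bystander: small carton lying flat, 40 x 62 x 24 mm; origin: centre of its underside
- glass_jar: bystander: glass jar, 69 mm across, 82 mm high; origin: centre of its underside

How it is judged:
By the outcome, as a careful person would: the job done as asked, in the order asked, and still so for the second after the job is handed in, while the arm keeps its last pose, push and grip.
It also fails if it takes over 59 s, if anything falls off the work surface, if the arm or the gripper's body presses on something with over 40 N, if the wrist force passes 120 N, or if a joint passes its speed limit or range.

## Robot

A 7-joint arm with a two-finger parallel gripper is mounted at the origin on a cart in front of the work surface, level with it; the furniture and walls round the work are solid. World frame = base frame: x ahead of the robot, y to its left, z up, the work surface at z = 0. Lengths are in m, angles in rad, forces in N, time in s.
With the tool pointing down it reaches from about 0.425 to 0.95 m from the base axis. Payload 4.7 kg.
Tool frame: the origin (TCP) lies at the very end of the fingers, on their centre line; the grasp point (between the pads) lies 19 mm behind it; z points along the fingers, y is the line along which they close (so a half turn about z gives the same grasp; the last joint's range is limited). The gripper opens to 87 mm and grips with 3 to 60 N. Pads are 19 mm wide; open, the fingers measure 117 mm over their backs; the gripper's body (75 mm by 190 mm) begins 51 mm behind the grasp point.
Start: joints at [1.164, 0.469, -0.049, 1.532, 0.024, 1.141, -0.082], TCP at [0.249, -0.627, 0.223] pointing down, gripper open.
Joint ranges: [-2.59, 2.59], [-0.33, 1.99], [-1.39, 1.29], [0.1, 2.45], [-1.04, 4.18], [0.21, 1.99], [-2.66, 2.66]. Speed limits (rad/s): [2.57, 2.57, 3.14, 3.14, 3.14, 3.14, 3.14].

## Interface

Orientations are given as [roll, pitch, yaw] about the fixed x, y, z axes, in that order (R = Rz(yaw) Ry(pitch) Rx(roll)).
In Python, from station import * gives the robot as it stands. The module is installed in compiled form; this text tells all that it offers. Calls block until the motion is done:
- move_ptp(position, orientation): joint-space move of the TCP to a pose.
- move_straight(position, ori=None, max_speed=0.15): straight line of the TCP; ori=None keeps the orientation; max_speed is the mean speed in m/s.
- goto_joints(angles): joint-space move.
- move_gripper(opening): finger opening in m; the grip force is fixed at half the most; returns when the fingers have stopped.
- pause(seconds).
- ik(position, orientation): joint angles nearest the present ones, or None.
- observe(): the state.
- get_image(name): name is "scene" or "top" or "wrist"; returns the picture (480x640x3 uint8, red, green, blue); there is no depth.
- calibration(name): a dict with "fov_y" (degrees; the focal length in pixels is half the picture's height over the tangent of half this angle, whatever the lens; pixels are square), "cx", "cy" (the principal point, pixels), "rvec" (rotation vector, rad) and "tvec" (3), from world to camera coordinates, as OpenCV has them. Camera axes: x right, y down, z forward; pixel columns grow to the right and rows downward; lengths in m; the calibration is good to about 2 mm. A picture is of the moment at which its call begins: read the wrist's pose just before it. calibration takes no time and is no camera call; for the wrist camera it gives the pose at the moment of the call.
A pose or a line that the arm cannot do raises MotionError and nothing moves.
- finish_job(): hands the job in; it is judged then, once.
The state is a dict: "time_s": time; "q": joint angles; "qvel": joint speeds; "tau": joint torques, N m; "ee_pos": TCP position; "eef_rot": TCP orientation; "contact_force": force on the tool from outside, world axes, zero at the start; "ft_torque": the same for the moment, N m; "grip_width": finger opening in m; "gripper_force": force on a finger pad.
Only numpy, scipy, OpenCV 4.12 (cv2) and the standard library are available. Lean on these libraries where they do the work, as an engineer would, in place of code of your own. Each camera call takes 0.05 s, during which the arm holds its last target. There are 200 camera calls.

## Working session

There is one attempt and no reset: what is moved stays moved. The work goes in short steps, each a Python script; the robot and the scene stay as the last script left them, time stands still between calls to the robot, and variables do not carry over. Pictures are saved under pics/ and viewed, at most 10 in all, crops included, and the job is handed in when it is done.

```bash
mkdir -p pics; python3 - <<'E'
from station import *
import cv2
for n in("scene","top"):
    cv2.imwrite(f"pics/{n}0.png",get_image(n)[:,:,::-1]); print(n,calibration(n))
o=observe();print(o["time_s"],o["ee_pos"],o["eef_rot"],o["q"])
E
```

```text
scene {'fov_y': 43.16060981770425, 'cx': 324.6294609847609, 'cy': 239.0092457743411, 'rvec': array([ 1.78655686, -1.05397277,  0.65265215]), 'tvec': array([-0.16772354,  0.30655302,  0.99421983])}
top {'fov_y': 57.592393819253445, 'cx': 315.8051484508309, 'cy': 240.655206257223, 'rvec': array([ 2.21329063, -2.14728262,  0.11880386]), 'tvec': array([0.11109495, 0.60290245, 1.12490385])}
0.1 [ 0.24879896 -0.6268766   0.2215779 ] [-3.13979775e+00  5.34722029e-05  3.77808510e-01] [ 1.16410842  0.46937664 -0.04860717  1.53361184  0.02409534  1.14098526
 -0.08231824]
```

View pics/scene0.png

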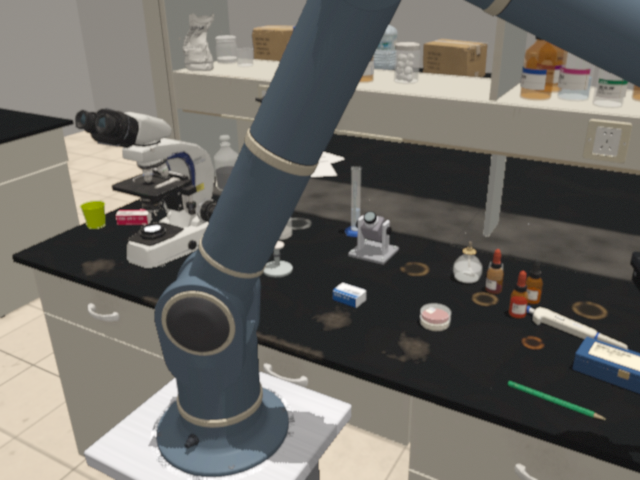

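View pics/top0.png

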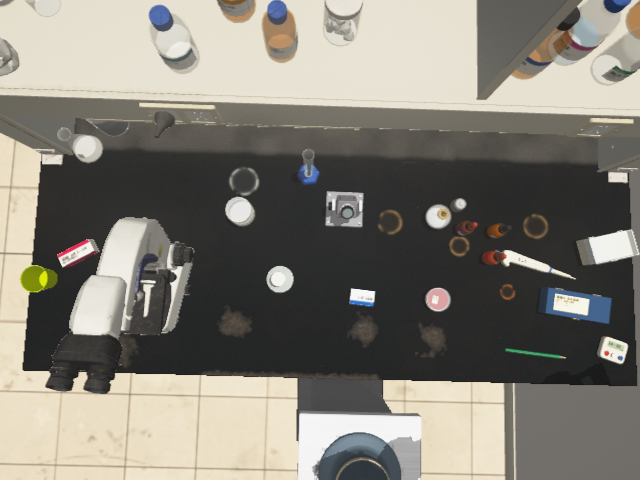

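```bash
cat > h.py <<'E'
from station import *
import numpy as np, cv2
from scipy.spatial.transform import Rotation as Ro
def cam(c):
    f=240/np.tan(np.radians(c["fov_y"]/2)); K=np.array([[f,0,c["cx"]],[0,f,c["cy"]],[0,0,1]]); return K,cv2.Rodrigues(np.array(c["rvec"]))[0],np.array(c["tvec"])
def bp(c,u,v,z):
    K,R,t=cam(c); d=R.T@np.linalg.solve(K,[u,v,1]); o=-R.T@t; return o+d*(z-o[2])/d[2]
def pr(c,p):
    K,R,t=cam(c); q=K@(R@np.array(p)+t); return q[:2]/q[2]
E
python3 - <<'E'
from h import *
c=calibration("top")
print(pr(c,[.249,-.627,.22]))
for n,u,v,z in [("upper",438,300,.028),("pad",279,278,.07),("carton",362,297,.024),("jar",240,211,.08),("drop",492,257,.05),("campl",345,209,.01)]: print(n,bp(c,u,v,z).round(3))
a=cv2.imread("pics/top0.png"); cv2.imwrite("pics/c1.png",cv2.resize(a[170:320,250:450],None,fx=4,fy=4,interpolation=cv2.INTER_CUBIC))
E
```

```text
[664.38020403 405.44127206]
upper [ 0.453 -0.195  0.028]
pad [0.498 0.22  0.07 ]
carton [0.455 0.004 0.024]
jar [0.664 0.324 0.08 ]
drop [ 0.569 -0.329  0.05 ]
campl [0.689 0.053 0.01 ]
```

View pics/c1.png

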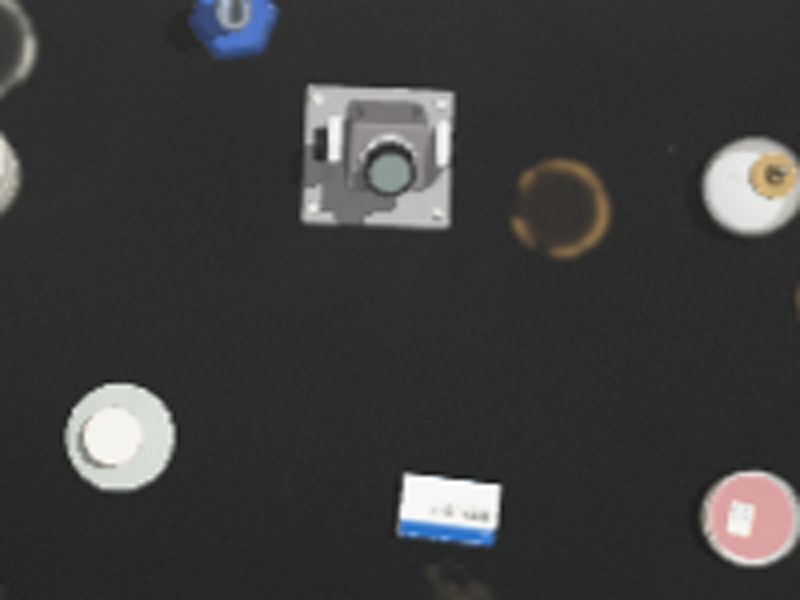

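```bash
python3 - <<'E'
from h import *
c=calibration("top")
cr=lambda u,v:(250+u/4-.375,170+v/4-.375)
P=[bp(c,*cr(*p),.01) for p in [(307,85),(455,92),(450,229),(301,221)]]
for p in P: print(p.round(4))
print("pad",bp(c,*cr(112,436),.07),"dish",bp(c,*cr(752,517),.028))
print("foot",bp(c,*cr(120,437),.005))
for z in(.105,.11,.115): print("lens",bp(c,*cr(389,172),z))
for yaw in(0,np.pi,.378,-.4):
  for p in([.453,-.195,.2],[.453,-.195,.004],[.498,.22,.074],[.498,.22,.15]):
    q=ik(p,[np.pi,0,yaw]); print(yaw,p,None if q is None else np.round(q,2))
q=ik([.606,.053,.218],[np.pi,-.52,0]);print(q)
print(Ro.from_euler("xyz",[np.pi,-.52,0]).as_matrix()[:,2])
move_ptp([.453,-.195,.2],[np.pi,0,0])
cv2.imwrite("pics/w1.png",get_image("wrist")[:,:,::-1]);w=calibration("wrist");print(w,pr(w,[.453,-.195,.028]))
K,R,t=cam(w);print(-R.T@t,R[2]);o=observe();print(o["time_s"],o["ee_pos"],o["q"],o["grip_width"])
E
```

```text
[0.7372 0.1044 0.01  ]
[0.7356 0.004  0.01  ]
[0.642  0.0055 0.01  ]
[0.6442 0.1059 0.01  ]
pad [0.49633057 0.22309352 0.07      ] dish [ 0.45615309 -0.19385545  0.028     ]
foot [0.4961288 0.2223405 0.005    ]
lens [0.6640605  0.05545867 0.105     ]
lens [0.66325205 0.05587775 0.11      ]
lens [0.6624436  0.05629684 0.115     ]
0 [0.453, -0.195, 0.2] [ 0.53  0.21 -0.25  1.97  0.06  0.97 -1.31]
0 [0.453, -0.195, 0.004] [ 0.44  0.5  -0.15  2.13  0.15  0.52 -1.39]
0 [0.498, 0.22, 0.074] [ 0.    0.52 -0.64  1.95  0.43  0.8  -2.45]
0 [0.498, 0.22, 0.15] [ 0.13  0.45 -0.8   1.89  0.39  0.96 -2.43]
3.141592653589793 [0.453, -0.195, 0.2] [ 0.97  0.28 -0.76  1.95  0.23  1.    1.67]
3.141592653589793 [0.453, -0.195, 0.004] [ 0.78  0.57 -0.59  2.11  0.54  0.61  1.39]
3.141592653589793 [0.498, 0.22, 0.074] [ 0.33  0.76 -1.17  1.94  0.84  1.03  0.34]
3.141592653589793 [0.498, 0.22, 0.15] [ 0.36  0.63 -1.19  1.88  0.66  1.1   0.48]
0.378 [0.453, -0.195, 0.2] [ 0.59  0.21 -0.31  1.97  0.08  0.97 -0.95]
0.378 [0.453, -0.195, 0.004] [ 0.49  0.5  -0.21  2.13  0.2   0.53 -1.07]
0.378 [0.498, 0.22, 0.0
[... 284 characters left out ...]
] [-0.9   0.48  0.53  2.01 -0.35  0.74 -2.13]
-0.4 [0.498, 0.22, 0.15] [-0.91  0.36  0.53  1.95 -0.23  0.89 -2.24]
[ 0.3152198   0.20787582 -0.5916455   2.06525447  0.55798056  0.44899988
 -2.25832539]
[ 4.96880138e-01 -1.22464680e-16 -8.67819180e-01]
{'fov_y': 59.923605791599584, 'cx': 317.3848161338244, 'cy': 245.03344063730884, 'rvec': array([-2.06648934,  2.06894051,  0.30008072]), 'tvec': array([-0.19569341,  0.40761575,  0.49751443])} [315.79266756 221.80141463]
[ 0.53160965 -0.1966876   0.36148621] [-0.28330892  0.00116565 -0.959028  ]
1.8917 [ 0.45293606 -0.19615701  0.20002389] [ 0.53595805  0.20968264 -0.24513861  1.96967599  0.06165679  0.96899564
 -1.31162208] 0.08686872932678691
```

View pics/w1.png

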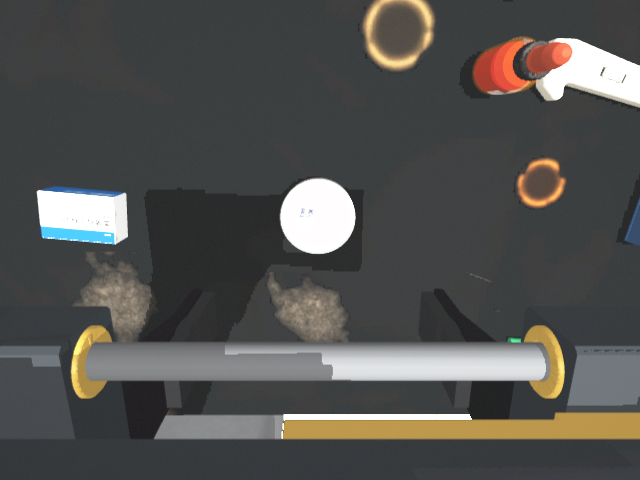

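```bash
python3 - <<'E'
from h import *
w=calibration("wrist"); p=bp(w,317.5,216,.028); print(p)
x,y=(p[0]+.4555)/2,(p[1]-.194)/2
move_straight([x,y,.06],max_speed=.2); move_straight([x,y,.0165],max_speed=.06)
print(observe()["ee_pos"],observe()["contact_force"])
move_gripper(.05); o=observe();print(o["grip_width"],o["gripper_force"])
move_straight([x,y,.20],max_speed=.12)
cv2.imwrite("pics/w2.png",get_image("wrist")[:,:,::-1])
o=observe();print(o["time_s"],o["ee_pos"],o["grip_width"],o["gripper_force"],o["contact_force"])
E
```

```text
[ 0.45786869 -0.19640887  0.028     ]
[ 0.45689458 -0.19522647  0.01657623] [0.16924188 0.99020106 0.10557925]
0.0578463864103929 30.00023603439331
5.975 [ 0.45627591 -0.19505887  0.19930321] 0.057606796668480086 29.999881982803345 [-0.27469685 -0.08701197 -1.04955164]
```

View pics/w2.png

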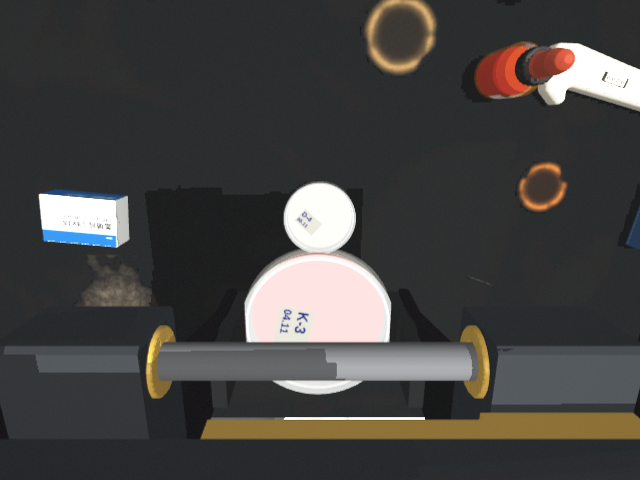

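```bash
python3 - <<'E'
from h import *
w=calibration("wrist"); print("lower",bp(w,319.5,218,.014),"held",pr(w,[.4563,-.195,.211]))
move_straight([.445,.20,.2],[np.pi,0,0],max_speed=.15)
w=calibration("wrist"); cv2.imwrite("pics/w3.png",get_image("wrist")[:,:,::-1])
import pickle;pickle.dump(w,open("w3.pkl","wb")); print(pr(w,[.4963,.2231,.07]))
o=observe();print(o["time_s"],o["ee_pos"],o["eef_rot"],o["q"],o["grip_width"])
E
```

```text
lower [ 0.45624713 -0.19681822  0.014     ] held [316.46696423 327.88560399]
[282.8577151  163.52646061]
8.8083 [0.44508946 0.19952937 0.19996406] [ 3.14135458e+00  8.80522750e-05 -8.26430359e-04] [-0.04790499  0.23017948 -0.53131738  1.96873317  0.13999217  0.97828142
 -2.21780113] 0.05783084136408807
```

View pics/w3.png

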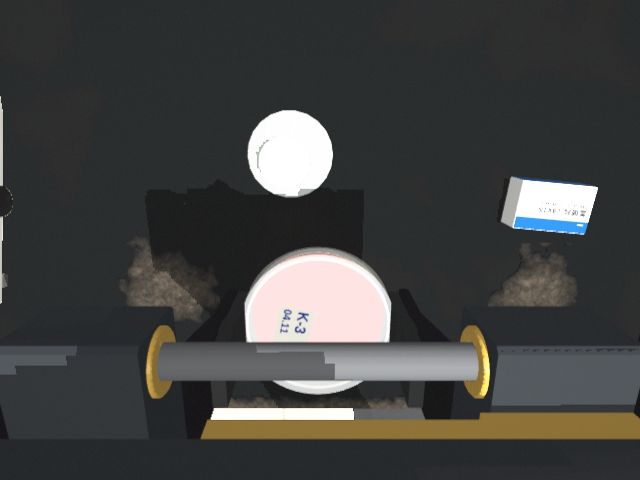

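```bash
python3 - <<'E'
from h import *
w=calibration("wrist"); a=bp(w,283.5,160.5,.07); b=bp(w,290,153.5,.004); print(a,b)
m=(a[:2]+b[:2]+np.array([.4963,.2231]))/3; x,y=m[0]-.0015,m[1]; print(x,y)
move_straight([x,y,.11],max_speed=.15); f0=observe()["contact_force"]
z=.078
move_straight([x,y,z],max_speed=.06)
while z>.0705:
    z-=.0008; move_straight([x,y,z],max_speed=.02); df=observe()["contact_force"]-f0
    print(round(z,4),observe()["ee_pos"][2],df.round(2))
    if df[2]>1.0: break
move_gripper(.087); pause(.2)
move_straight([x,y,.2],max_speed=.15)
move_straight([x-.05,y,.22],max_speed=.15)
w=calibration("wrist"); print(pr(w,[x+.0015,y,.084]))
cv2.imwrite("pics/w4.png",get_image("wrist")[:,:,::-1]); cv2.imwrite("pics/s4.png",get_image("scene")[:,:,::-1])
print(observe()["time_s"])
E
```

```text
[0.4983492  0.22267911 0.07      ] [0.49837477 0.22242738 0.004     ]
0.4961746563465262 0.22273549715802954
0.0772 0.07744183287310986 [0.4  1.34 0.08]
0.0764 0.07643908185382871 [-0.66  0.75 -0.09]
0.0756 0.07554242689388489 [ 0.12  1.18 -0.58]
0.0748 0.07471417381781964 [0.   1.32 0.2 ]
0.074 0.07394002167177707 [ 0.19  1.18 -0.51]
0.0732 0.07318752638356942 [-0.43  0.65 -0.3 ]
0.0724 0.07313185069060273 [-1.76 -0.25  6.57]
[316.84095039 162.9512729 ]
14.7083
```

View pics/w4.png

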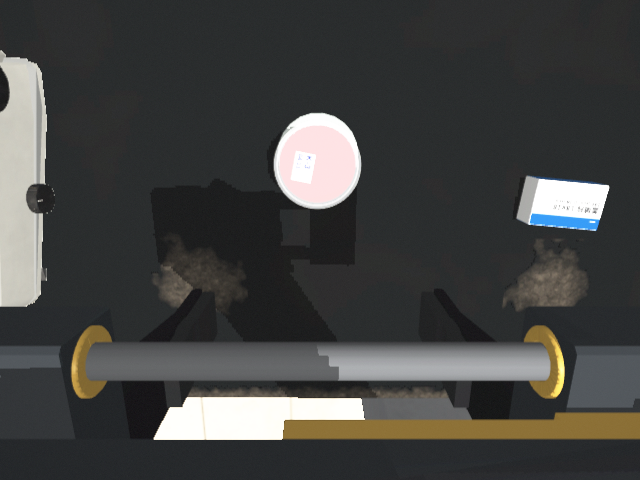

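```bash
python3 - <<'E'
from h import *
import pickle
T=np.array([.68,.055,.085]); cp=np.array([.0787,0,-.1615]); lk=np.array([-.283,0,.959])
W=[];cv=np.zeros((600,800,3),np.uint8)
for i,(e,d) in enumerate([([np.pi,-.6,0],.36),([np.pi,0,0],.37),([np.pi+.6,0,0],.36)]):
    R=Ro.from_euler("xyz",e).as_matrix(); p=T-R@(cp+d*lk); q=ik(p,e); print(p,q)
    if q is None: continue
    move_ptp(p,e); pause(.2)
    w=calibration("wrist"); im=get_image("wrist")[:,:,::-1]; u=pr(w,T); x0,y0=int(u[0])-100,int(u[1])-75
    x0,y0=max(x0,0),max(y0,0)
    cv[300*(i//2):300*(i//2)+300,400*(i%2):400*(i%2)+400]=cv2.resize(im[y0:y0+150,x0:x0+200],(400,300),interpolation=cv2.INTER_CUBIC)
    cv2.imwrite(f"pics/insp{i}.png",im); W.append((i,w,x0,y0)); print(i,u,x0,y0)
cv2.imwrite("pics/insp.png",cv);pickle.dump(W,open("W.pkl","wb")); print(observe()["time_s"])
E
```

```text
[0.59538387 0.055      0.24973558] [ 0.13416256  0.10503509 -0.38832804  2.11425182  0.48446808  0.38188952
 -2.21243137]
0 [319.4892879  244.47654841] 219 169
[0.70601 0.055   0.27833] [ 0.09002751  0.51445047 -0.3569343   1.35772716  0.17933845  1.30100771
 -1.84295439]
1 [317.41021453 243.66709425] 217 168
[ 0.70318    -0.04874741  0.23664717] [ 0.56990074  0.66095719 -0.5225877   1.37979167 -0.29694823  1.26587745
 -1.33729749]
2 [320.87173716 244.6933973 ] 220 169
17.8417
```

View pics/insp.png

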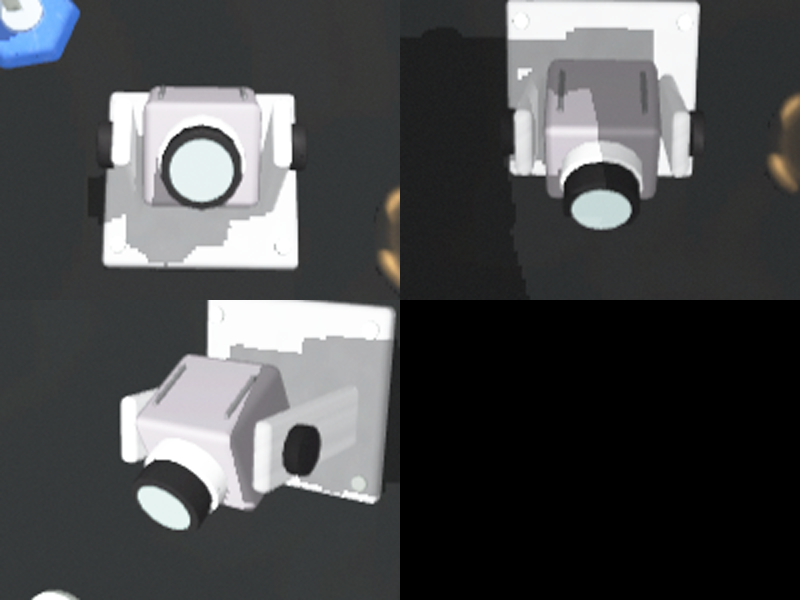

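```bash
cat > fit.py <<'E'
from h import *
import pickle
from scipy.optimize import least_squares
W=pickle.load(open("W.pkl","rb")); tp=calibration("top")
C=[(w,x0,y0) for _,w,x0,y0 in W]
px=lambda i,u,v:(C[i][1]+u/2-.25,C[i][2]+v/2-.25)
F=dict(L=lambda t:[-.045*np.cos(t),0,.075+.045*np.sin(t)],P=lambda t:[0,0,.075],
 BL=lambda t:[-.043,.05,.01],BR=lambda t:[-.043,-.05,.01],TL=lambda t:[.053,.05,.01],TR=lambda t:[.053,-.05,.01])
O=[(C[i][0],n,px(i,u,v),s) for i,n,u,v,s in [(0,"L",201,170,1),(1,"L",201,209,1),(2,"L",164,207,1),(0,"P",202,146,2),(1,"P",203,132,2),
 (0,"BL",103,267,1.5),(0,"BR",298,267,1.5),(1,"TL",107,1,1.5),(1,"TR",299,2,1.5),(1,"BR",290,177,1.5),(2,"BR",376,201,1.5),(2,"TR",395,8,1.5)]]
cr=lambda u,v:(250+u/4-.375,170+v/4-.375)
O+=[(tp,"L",cr(389,172),1),(tp,"TL",cr(307,85),1),(tp,"TR",cr(455,92),1),(tp,"BR",cr(450,229),1),(tp,"BL",cr(301,221),1)]
def res(p):
    x,y,a,t=p; R=Ro.from_euler("z",a).as_matrix(); return np.concatenate([(pr(c,R@F[n](t)+[x,y,0])-np.array(u))/s for c,n,u,s in O])
r=least_squares(res,[.687,.055,0,1.05],loss="soft_l1"); x,y,a,t=r.x
R=Ro.from_euler("z",a).as_matrix(); pin=np.array([x,y,.075]); look=R@[-np.cos(t),0,np.sin(t)]
lens=pin+.045*look; tgt=pin+.165*look
if __name__=="__main__":
    print(r.x); print(res(r.x).reshape(-1,2).round(1).tolist()); print(lens,look,tgt)
    # free triangulation of lens from the wrist views
    o=[o for o in O[:3]]; print(least_squares(lambda p:np.concatenate([pr(c,p)-np.array(u) for c,n,u,s in o]),lens).x)
E
python3 fit.py
```

```text
[ 0.68612277  0.05474474 -0.00942038  1.03526694]
[[0.4, -0.2], [0.2, 0.4], [-0.6, 0.2], [-0.0, -0.2], [-0.3, 0.2], [-0.5, -0.4], [0.6, 0.4], [-0.6, -0.8], [0.6, -0.4], [1.0, 0.8], [-0.7, 2.0], [-1.7, -0.3], [0.5, -0.2], [0.1, -0.9], [-0.1, -1.1], [0.1, -0.2], [0.3, 0.2]]
[0.66316046 0.05496106 0.11369994] [-0.51027374  0.00480711  0.8599986 ] [0.60192761 0.05553791 0.21689977]
[0.66319077 0.0551314  0.11285465]
```

```bash
python3 - <<'E'
from fit import *
x,y=.4568,-.196
e=[np.pi,-(np.pi/2-t),a]; g=tgt-.003*look
move_ptp([x,y,.16],[np.pi,0,0]); move_straight([x,y,.05],max_speed=.15); move_straight([x,y,.003],max_speed=.05)
o=observe();print(o["ee_pos"],o["contact_force"])
move_gripper(.05); o=observe();print(o["grip_width"],o["gripper_force"],o["ee_pos"])
move_straight([x,y,.25],max_speed=.15)
print(ik(g+.06*look,e))
move_straight(g+.06*look,e,max_speed=.12)
move_straight(g,max_speed=.06); pause(.5)
w=calibration("wrist"); print("underside/top centre px",pr(w,tgt),pr(w,tgt+.014*look))
im=get_image("wrist")[:,:,::-1]; sc=get_image("scene")[:,:,::-1]
cv=np.zeros((600,800,3),np.uint8); cv[:300,:400]=cv2.resize(im,(400,300)); cv[:300,400:]=cv2.resize(sc[180:330,250:450],(400,300))
cv[300:,:400]=cv2.resize(im[200:425,170:470],(400,300)); tpi=get_image("top")[:,:,::-1]; cv[300:,400:]=cv2.resize(tpi[170:320,250:450],(400,300))
cv2.imwrite("pics/fin.png",cv)
o=observe();print(o["time_s"],o["ee_pos"]-g,o["eef_rot"],e,o["grip_width"],o["gripper_force"],np.abs(o["qvel"]).max(),o["q"])
E
```

```text
[ 0.45705222 -0.19607272  0.00323555] [-0.27701184  0.06992637 -0.30084023]
0.05782385411852967 30.000122487545013 [ 0.45682972 -0.19606144  0.00308491]
[ 0.44330516  0.08917286 -0.71159594  2.07521895  0.39767174  0.50898204
 -2.13169466]
underside/top centre px [316.80757152 317.28253357] [316.71325088 333.61086249]
27.625 [ 4.80883341e-06  3.81462075e-06 -1.58242237e-05] [-3.14156915 -0.53551631 -0.00943   ] [3.141592653589793, np.float64(-0.5355293891478703), np.float64(-0.009420380156852093)] 0.05771632038064991 29.999910593032837 0.0014331719205989562 [ 0.22727769  0.19402119 -0.50278053  2.0884159   0.5722539   0.415952
 -2.29582367]
```

View pics/fin.png

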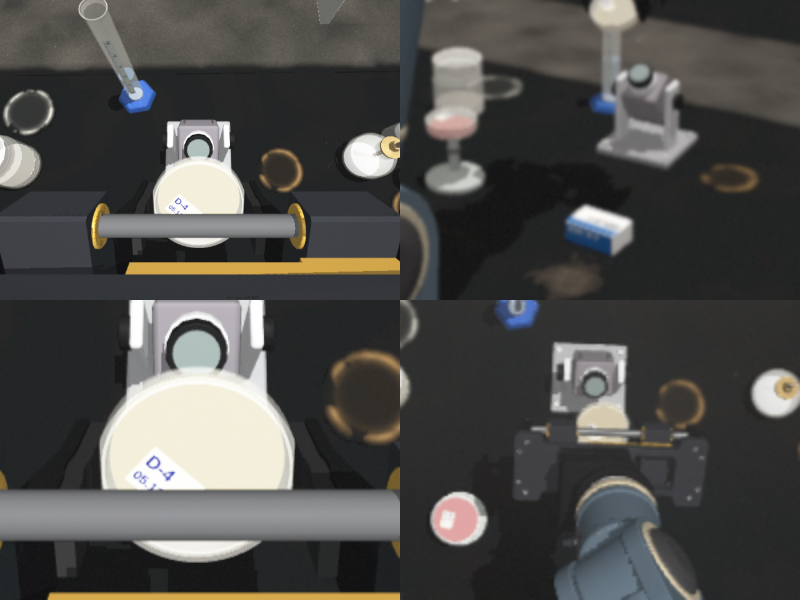

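```bash
python3 - <<'E'
from fit import *
w=calibration("wrist"); im=get_image("wrist")[:,:,::-1]
e=[np.pi,-(np.pi/2-t),a]; R=Ro.from_euler("xyz",e).as_matrix(); ph=np.linspace(0,2*np.pi,200)
out=[]
for d in(0,.003):
    b=cv2.resize(im[200:425,170:470],(800,600))[:, 200:600].copy(); 
    for h,r,col in[(.014,.031,(0,0,255)),(0,.0295,(0,255,0))]:
        for f in ph:
            p=tgt+h*look+R[:,0]*(r*np.cos(f)+d)+R[:,1]*r*np.sin(f); u=pr(w,p)
            q=(int((u[0]-170)*8/3-200),int((u[1]-200)*8/3)); cv2.circle(b,q,1,col,-1)
    out.append(cv2.resize(cv2.resize(im[200:425,170:470],(800,600)),(400,300)) if 0 else b)
E2=None
full=[]
for d in(0,.003):
    b=cv2.resize(im[200:425,170:470],(400,300))
    b=cv2.resize(im[230:425,235:400],(400,473),interpolation=cv2.INTER_CUBIC); s=400/165
    for h,r,col in[(.014,.031,(0,0,255)),(0,.0295,(0,160,0))]:
        for f in ph:
            u=pr(w,tgt+h*look+R[:,0]*(r*np.cos(f)+d)+R[:,1]*r*np.sin(f)); cv2.circle(b,(int((u[0]-235)*s),int((u[1]-230)*s)),1,col,-1)
    full.append(b)
cv2.imwrite("pics/ov.png",np.hstack(full)); print(observe()["time_s"])
E
```

```text
27.675
```

View pics/ov.png

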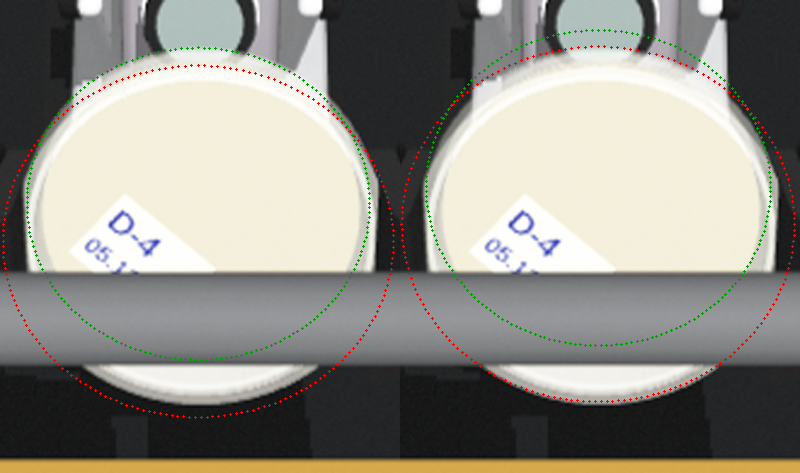

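```bash
python3 -c "
from station import *
print(finish_job())"
```

```text
the job is handed in; nothing more can be done
None
```

I set the upper dish on the stand pad, within about 2 mm of centre. The lower dish is held motionless about 12 cm in front of the inspection camera's lens, its underside facing the lens and centred to about 1 mm by the wrist camera; the job was handed in at about 28 s, with no verdict returned.

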